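# Feed a small-parts box through the one-way flaps of a refill lane

### The job

Take the small-parts box out of its stand, set it down upright on the bare bench and let go, then take it again by its two ends so that it can be lowered into the narrow open loading bay of the grey refill lane. Push it along the lane through the yellow sprung flaps until it lies wholly behind them, then draw the fingers out and leave the box upright inside with both flaps shut behind it. Do not shift the piston that stands nearby.

Things in the scene. Friction and masses are not known exactly. Their poses are not given: they have to be found in the camera images.
- box_center (a point): centre of the loose closed small-parts box, blue with a white lid: 66 mm long (its x), 54 mm wide (y), 45 mm high (z up), about 0.25 kg, solid to the fingers, both ends and both sides alike. It starts in the stand, long axis along the stand's x. There it can be gripped only across its 54 mm; across its 66 mm length only where its ends are free.
- stand: fixed dark steel storage stand; origin under its middle at bench height, x along its length. Base 104 x 74 x 8 mm, on which the box stands; two end cheeks, 60 mm wide (y), from x = +-36.5 to +-44.5 mm, tops 60 mm above the bench, close off the box's ends. The long sides (+-y) are open.
- lane_bay (a point): middle of the floor of the loading bay of the fixed grey refill lane, 8 mm above the bench; x points along the lane to and through the flaps. The bay is open on top, inside 140 mm long (x +-70 mm) and 66 mm wide (y +-33 mm); 4 mm walls on three sides, tops 54 mm above this point. Foot lugs beside it reach y = +-52 mm. The flaps close its +x end.
- lane_mouth (a point): middle of the floor of the lane's 66 mm wide mouth, between the flap hinges: 74 mm from lane_bay along the lane; same axes, floor level. From here to the end wall 171 mm on, the lane is 106 mm wide inside, under two flat cover strips (50 to 54 mm above the floor). Between them a slot 40 mm wide is open along the middle for fingers; the box cannot pass it.
- flap_left (a joint): yellow sprung flap on the +y side of the mouth, 48 mm long, 4 mm thick, 2 to 46 mm above the floor; upright hinge at y = +50 mm of lane_mouth. 0 = shut across the lane; pushed towards +x it swings to 1.5 rad, never towards the bay. The spring shuts it: 0.6 to 1.5 N at its free edge. It can shut only when the box's near end is over 45 mm past lane_mouth.
- flap_right (a joint): the mirror image of flap_left, on the -y side (hinge at y = -50 mm of lane_mouth); 0 shut, up to 1.5 rad open towards +x. Pushing the box past both flaps takes a few newtons.
- piston_mid (a point): middle of a loose piston standing crown up, 55 x 55 x 54 mm: leave it where it is
Things that resemble listed ones, but are neither listed nor needed, are in the scene too. Leave any turquoise look-alike of the part that bears box_center alone.

How it is judged:
On the way, in this order (a step that is already met when the one before it is completed fails the run):
1. The box stands upright on the bare bench, let go (height (world z) of box_center below 0.0265 m and angle between box_center's own z axis and vertical below 0.1 rad and linear speed of parts_box below 0.02 m/s and contact force between the fingers and parts_box below 0.1 N), for 0.2 s.
2. The box is down in the loading bay, in front of the shut flaps (z of box_center in the frame of lane_bay between 0.015 and 0.03 m and y of box_center in the frame of lane_bay between -0.03 and 0.03 m and x of box_center in the frame of lane_bay between -0.04 and 0.04 m and value of joint each of flap_left, flap_right below 0.15 rad), for 0.1 s.
3. The box passes the mouth along the lane floor and holds both flaps open (z of box_center in the frame of lane_bay between 0.015 and 0.03 m and y of box_center in the frame of lane_bay between -0.03 and 0.03 m and x of box_center in the frame of lane_bay between 0.07 and 0.15 m and value of joint each of flap_left, flap_right above 0.5 rad), for 0.05 s.
At the end, for the whole second after the job is handed in: The box stands upright (within 0.1 rad) and at rest on the lane floor, wholly behind the flaps (its centre more than 118 mm from lane_bay along x and within 30 mm of the middle line), released, and both flaps are shut (less than 0.1 rad) (z of box_center in the frame of lane_bay between 0.015 and 0.03 m and y of box_center in the frame of lane_bay between -0.03 and 0.03 m and x of box_center in the frame of lane_bay above 0.118 m and angle between box_center's own z axis and vertical below 0.1 rad and linear speed of parts_box below 0.02 m/s and value of joint each of flap_left, flap_right below 0.1 rad); the robot touches nothing.
It fails at once if The piston is shifted more than 30 mm (distance of piston_mid from where it was at the start of the episode above 0.03 m).
It also fails if it takes over 61 s, if anything falls off the work surface, if the arm or the gripper's body presses on something with over 40 N, if the wrist force passes 120 N, or if a joint passes its speed limit or range.

### The arm

A 7-joint arm with a two-finger parallel gripper is mounted at the origin on the work surface; the furniture and walls round the work are solid. World frame = base frame: x ahead of the robot, y to its left, z up, the work surface at z = 0. Lengths are in m, angles in rad, forces in N, time in s.
With the tool pointing down it reaches from about 0.4 to 0.875 m from the base axis. Payload 19.3 kg.
Tool frame: the origin (TCP) lies between the finger pads; the fingertips stand 19 mm ahead of it and the grasp point (between the pads) is the TCP; z points along the fingers, y is the direction in which the jaws open and shut (so a half turn about z gives the same grasp; the last joint's range is limited). The gripper opens to 85 mm and grips with 20 to 120 N. Pads are 22 mm wide; open, the fingers measure 114 mm over their backs; the gripper's body (76 mm by 85 mm) begins 54 mm behind the grasp point. The pads swing forward as they close: fully open they stand 13 mm farther back than shut.
Start: joints at [1.237, 0.521, -0.036, 1.599, 0.021, 1.021, -0.113], TCP at [0.163, -0.603, 0.25] pointing down, gripper open.
Joint ranges: [-2.91, 2.91], [-0.3, 2.13], [-1.5, 1.42], [0.17, 2.43], [-1.26, 4.41], [0.16, 1.93], [-2.52, 2.52]. Speed limits (rad/s): [1.89, 1.89, 2.39, 2.39, 3.01, 3.01, 3.01].

### API

Orientations are given as [roll, pitch, yaw] about the fixed x, y, z axes, in that order (R = Rz(yaw) Ry(pitch) Rx(roll)).
In Python, from workcell import status, imaging, bot gives the robot as it stands.
- The arm moves only by the shell command python3 -m handwheel 'ROWS' [FORCE]. ROWS is JSON, a list of rows, each an object with "offset": the shift along the tool's x, y, z in mm, a list of three; "rot": the turn, a rotation vector about the tool's x, y, z in degrees, a list of three; "claw": the opening, from -1 (shut) to 1 (fully open). A call has 1 to 12 rows; each row shifts and turns the commanded pose from where the row before left it, along the tool's axes as they then stand; what a row does not reach is not made up. A row lasts 1/10 s, in which the tool goes at most 50 mm and 8.59 degrees, less where a joint would pass 70% of its speed; a pose out of reach is approached as far as the arm can. A call is refused whole if a number of a shift passes 50 or a number of a turn 8.59, either way. A call with a gripper value outside its range is refused whole. The fingers move at their own pace and stop on an object; FORCE is the grip in N (left out, the last holds). Time passes only in rows, so rows that do not move let the fingers close. It gives the time, the measured TCP pose, the force and the opening at its end, in the units of the state.
- status.observe(): the state, without advancing time (a new reading comes with each control period).
- imaging.grab_frame(name): name is "scene" or "top"; returns a dict with "color" (480x640x3 uint8, red, green, blue), "range_z" (480x640 float32, m along the optical axis (not along the pixel's ray), 0 where there is no reading), "fx", "fy", "cx", "cy" (pixels), "camera_from_world" (4x4, takes a point from world to camera coordinates). Camera axes: x right, y down, z forward; pixel columns grow to the right and rows downward; lengths in m; the calibration is good to about 2 mm. A picture is of the moment at which its call begins.
- bot.job_done(): hands the job in, once; it reports no verdict.
Trained networks look in the newest picture that a camera, given by its name, has taken for a name from the list of things; names that differ only in an ending like _2 or _b are one class to them, and where a whole thing is asked for, a point or a joint stands for the part that bears it (a point fixed in the world has none). Each returns a list of dicts, best first, with "conf" (0 to 1); they miss things now and then, are a little off and sometimes report something else, mostly with a low value. They report only what shows in the picture. A call takes as long as a camera call. They do not tell look-alikes from the thing itself.
- imaging.regions_of(thing, camera): "region" (480x640 bool, what is visible of it) and "box" ([centre column, centre row, width, height] in pixels, round what is visible of it).
- imaging.mark_of(thing, camera): "uv" ([column, row] in pixels: a listed point, or the origin of a listed thing).
The state is a dict: "clock": time; "qpos": joint angles; "qd": joint speeds; "joint_efforts": joint torques, N m; "position": TCP position; "tool_rot": TCP orientation; "force": force on the tool from outside, world axes, zero at the start; "moment": the same for the moment, N m; "grip_width": finger opening in m.
Only numpy, scipy, OpenCV 4.12 (cv2) and the standard library are available. Lean on these libraries where they do the work, as an engineer would, in place of code of your own. Each camera call takes 0.05 s, during which the arm holds its last target.

## Working session

There is one attempt and no reset: what is moved stays moved. The work goes in short steps, Python scripts to look and compute and a shell command to move; the robot and the scene stay as the last step left them, time stands still between calls to the robot, and variables do not carry over. Pictures are saved under pics/ and viewed, and the job is handed in when it is done.

```bash
ls; mkdir -p pics
python3 - <<'E'
from workcell import status, imaging, bot
import cv2,numpy as np
s=status.observe();print({k:np.round(v,3).tolist() for k,v in s.items()})
for n in("scene","top"):
    f=imaging.grab_frame(n)
    cv2.imwrite(f"pics/{n}0.png",f["color"][:,:,::-1]); np.savez(f"pics/{n}0.npz",**f)
    print(n,f["fx"],f["cx"],f["cy"],np.round(f["camera_from_world"],3).tolist())
    for t in("box_center","stand","lane_bay","lane_mouth","flap_left","flap_right","piston_mid"):
        print(t,[(np.round(m["uv"]).tolist(),round(m["conf"],2)) for m in imaging.mark_of(t,n)])
print(status.observe()["clock"])
E
```

```text
pics
{'clock': 0.0, 'qpos': [1.237, 0.522, -0.036, 1.6, 0.021, 1.021, -0.113], 'qd': [-0.0, 0.001, -0.001, 0.002, 0.002, 0.0, 0.002], 'joint_efforts': [0.0, -92.71, 1.979, -36.992, 0.018, 0.008, 0.0], 'position': [0.163, -0.603, 0.25], 'tool_rot': [-3.14, 0.0, 0.264], 'force': [0.14, 0.148, 0.274], 'moment': [-0.007, -0.063, 0.016], 'grip_width': 0.086}
scene 590.806021955623 320.1522368105394 244.3944642123712 [[0.999, 0.026, -0.026, -0.514], [-0.009, -0.521, -0.853, 0.095], [-0.036, 0.853, -0.521, 1.122], [0.0, 0.0, 0.0, 1.0]]
box_center [([322.0, 348.0], 0.98), ([266.0, 301.0], 0.93)]
stand [([320.0, 362.0], 0.85)]
lane_bay [([297.0, 222.0], 0.83)]
lane_mouth [([334.0, 216.0], 0.84)]Traceback (most recent call last):
  File "<stdin>", line 9, in <module>
ValueError: it knows: box_center, lane_bay, lane_mouth, piston_mid, stand
```

```bash
cat > h.py <<'E'
from workcell import status, imaging, bot
import cv2,numpy as np
def grab(n,tag):
    f=imaging.grab_frame(n)
    cv2.imwrite(f"pics/{n}{tag}.png",f["color"][:,:,::-1]); np.savez(f"pics/{n}{tag}.npz",**f)
    return f
def load(n,tag): return dict(np.load(f"pics/{n}{tag}.npz"))
def cloud(f):
    v,u=np.mgrid[:480,:640]; z=f["range_z"]
    c=np.stack([(u-f["cx"])/f["fx"]*z,(v-f["cy"])/f["fy"]*z,z,np.ones_like(z)],-1)
    w=c@np.linalg.inv(f["camera_from_world"]).T
    w=w[...,:3]; w[z==0]=np.nan
    return w
def ray_z(f,uv,h):
    T=np.linalg.inv(f["camera_from_world"]); o=T[:3,3]
    d=T[:3,:3]@np.array([(uv[0]-f["cx"])/f["fx"],(uv[1]-f["cy"])/f["fy"],1])
    return o+d*(h-o[2])/d[2]
def crop(n,tag,x0,y0,x1,y1,k,out):
    im=cv2.imread(f"pics/{n}{tag}.png")[y0:y1,x0:x1]
    cv2.imwrite(f"pics/{out}.png",cv2.resize(im,None,fx=k,fy=k,interpolation=cv2.INTER_CUBIC))
E
python3 - <<'E'
from h import *
H={"box_center":.0305,"stand":0,"lane_bay":.008,"lane_mouth":.008,"piston_mid":.027}
for n in("scene","top"):
    f=grab(n,"1")
    for t in H:
        for m in imaging.mark_of(t,n): print(n,t,np.round(m["uv"]).tolist(),round(m["conf"],2),np.round(ray_z(f,m["uv"],H[t]),3))
print(status.observe()["clock"])
E
```

```text
scene box_center [318.0, 349.0] 0.88 [ 0.517 -0.19   0.03 ]
scene box_center [264.0, 298.0] 0.85 [ 0.417 -0.056  0.03 ]
scene box_center [301.0, 220.0] 0.34 [0.467 0.229 0.03 ]
scene stand [323.0, 359.0] 0.66 [ 0.524 -0.179  0.   ]
scene lane_mouth [332.0, 215.0] 0.81 [0.535 0.288 0.008]
scene piston_mid [369.0, 273.0] 0.97 [0.606 0.026 0.027]
top box_center [370.0, 294.0] 0.58 [ 0.422 -0.047  0.03 ]
top box_center [433.0, 246.0] 0.57 [ 0.519 -0.184  0.03 ]
top stand [432.0, 243.0] 0.91 [ 0.529 -0.19   0.   ]
top lane_bay [224.0, 283.0] 0.71 [0.456 0.265 0.008]
top lane_mouth [218.0, 248.0] 0.88 [0.533 0.279 0.008]
top piston_mid [335.0, 210.0] 0.69 [0.604 0.021 0.027]
0.85
```

View pics/scene0.png

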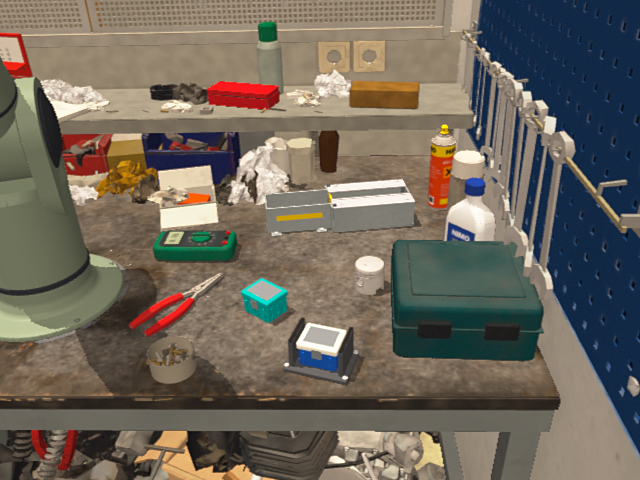

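View pics/top1.png

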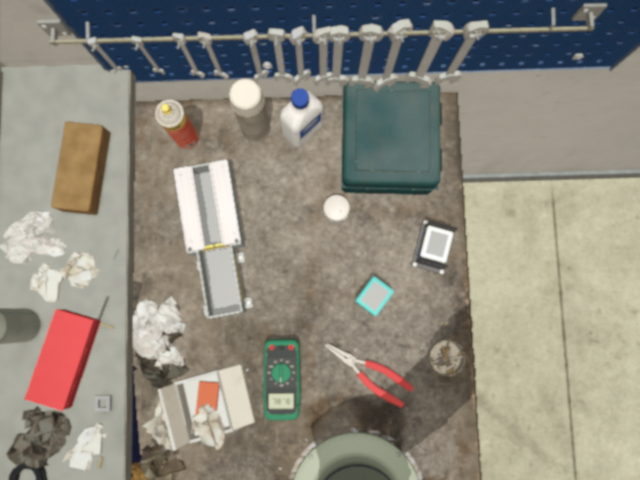

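Candidates for the box: the blue one with a white lid in the dark stand, at scene (320,345) and top (435,244), and the turquoise one loose on the bench, at scene (264,299) and top (374,296). The first one fits because it is blue and white and stands between the cheeks. The second is the look-alike. The lane is at top (210,235), with the flaps at (217,245) and the bay nearer the robot. The piston is at top (337,208). Next come enlarged crops and a measurement from depth.

Run:
```python
from h import *
crop("top","1",390,200,480,290,6,"c_stand"); crop("top","1",160,150,270,330,3,"c_lane")
a=cv2.imread("pics/c_stand.png");b=cv2.imread("pics/c_lane.png");o=np.zeros((540,880,3),np.uint8);o[:540,:540]=a;o[:540,545:875]=b
cv2.imwrite("pics/c1.png",cv2.resize(o,(790,485)))
f=load("top","1");w=cloud(f);print(f["fx"],np.linalg.inv(f["camera_from_world"])[:3,3])
P=w[200:290,390:480].reshape(-1,3);P=P[np.isfinite(P[:,2])]
def rect(Q,l):
    if len(Q)<10: print(l,len(Q));return
    r=cv2.minAreaRect((Q[:,:2]*1000).astype(np.float32)); print(l,len(Q),np.round(r[0],1),np.round(r[1],1),round(r[2],1),"z",np.round(np.percentile(Q[:,2],[5,50,95]),4))
near=(np.hypot(P[:,0]-.522,P[:,1]+.188)<.07)
for lo,hi in((.003,.02),(.045,.057),(.057,.07),(.003,.08)): rect(P[near&(P[:,2]>lo)&(P[:,2]<hi)],(lo,hi))
P=w[140:340,160:260].reshape(-1,3);P=P[np.isfinite(P[:,2])]
for lo,hi in((.003,.018),(.055,.07),(.003,.075)): rect(P[(P[:,2]>lo)&(P[:,2]<hi)&(P[:,0]>.36)&(P[:,0]<.74)&(P[:,1]<.36)&(P[:,1]>.2)],(lo,hi))
P=w[180:240,310:360].reshape(-1,3);rect(P[P[:,2]>.04],"piston")
```

```text
557.4760791866147 [0.38600824 0.06388801 1.21219332]
(0.003, 0.02) 644 [ 521.9 -187.1] [132.8 133.2] 15.7 z [0.0033 0.0069 0.0144]
(0.045, 0.057) 858 [ 521.6 -188.3] [58.7 89.5] 72.6 z [0.0481 0.0533 0.0563]
(0.057, 0.07) 231 [ 521.2 -189. ] [59.4 88.6] 72.6 z [0.0572 0.0596 0.063 ]
(0.003, 0.08) 1867 [ 521.9 -187.1] [132.8 133.2] 15.7 z [0.0038 0.0509 0.0602]
(0.003, 0.018) 3862 [549.7 280.1] [159.7 379.1] 90.0 z [0.0034 0.0076 0.0125]
(0.055, 0.07) 3630 [547.8 292.1] [331.9 139. ] 0.7 z [0.0577 0.062  0.066 ]
(0.003, 0.075) 8328 [549.7 280.1] [159.7 379.1] 90.0 z [0.004  0.0335 0.0648]
piston 732 [620.   12.9] [54.2 86.3] 61.9 z [0.0467 0.0539 0.1082]
```

View pics/c1.png

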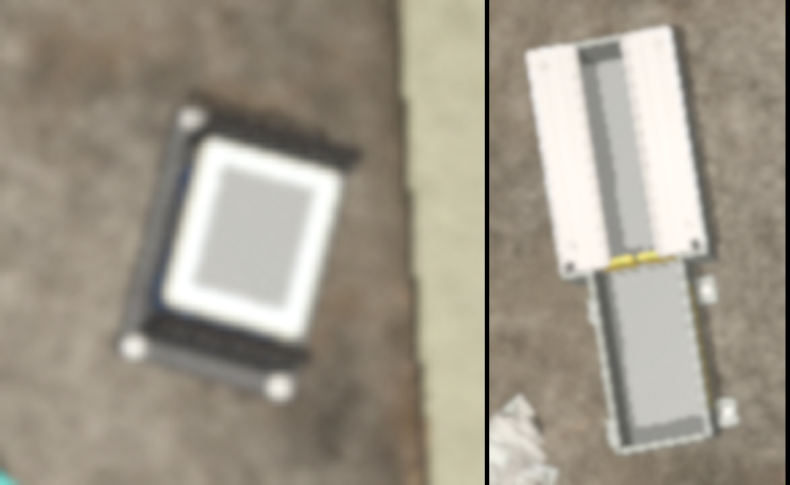

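The crop confirms it: blue sides and white lid between two dark cheeks, in the corner near the bench edge. Next I'll fit the poses of the lane and stand precisely and map the obstacle heights.

Run:
```python
from h import *
from scipy.optimize import minimize
f=load("top","1");w=cloud(f)
P=w[120:345,150:290].reshape(-1,3);P=P[np.isfinite(P[:,2])]
hi=P[(P[:,2]>.054)&(P[:,2]<.072)&(P[:,1]>.19)&(P[:,1]<.38)]
for nm,Q in(("covers",hi[hi[:,0]>.57]),("covers2",hi[hi[:,0]>.545])):
    r=cv2.minAreaRect((Q[:,:2]*1000).astype(np.float32));print(nm,len(Q),r,np.median(Q[:,2]))
# model fit: top surfaces as seen; score template occupancy (lane frame about mouth)
fl=P[(P[:,2]>.003)&(P[:,2]<.014)]
def top(q): # q in lane_mouth frame, returns 1 where top surface at z .062
    x,y=q[:,0],np.abs(q[:,1])
    cov=(x>0)&(x<.175)&(y>.020)&(y<.057)
    bay=(x<0)&(x>-.148)&(y<.037)&~((x>-.144)&(y<.033))
    return cov|bay
G=P[(P[:,1]>.17)&(P[:,1]<.40)&(P[:,0]>.34)&(P[:,0]<.78)]
lab=(G[:,2]>.045)&(G[:,2]<.075)
def cost(p):
    c,s=np.cos(p[2]),np.sin(p[2]);d=G[:,:2]-p[:2];q=np.c_[d@[c,s],d@[-s,c]]
    return np.mean(top(q)!=lab)
best=None
for x in np.arange(.515,.551,.004):
  for y in np.arange(.262,.298,.004):
    for a in np.radians(np.arange(0,16,1.)):
      v=cost([x,y,a])
      if best is None or v<best[0]: best=(v,[x,y,a])
print(best)
r=minimize(cost,best[1],method="Nelder-Mead",options=dict(initial_simplex=np.array(best[1])+np.array([[0,0,0],[.004,0,0],[0,.004,0],[0,0,.03]]),xatol=1e-5,fatol=1e-6))
print(r.x,np.degrees(r.x[2]),r.fun)
p=r.x;u=np.array([np.cos(p[2]),np.sin(p[2])]);print("bay",p[:2]-.074*u)
d=G[:,:2]-p[:2];q=np.c_[d@u,d@[-u[1],u[0]]]
T=(G[:,2]>.056)&(G[:,2]<.07)
for xs in np.arange(-.15,.19,.02):
    m=T&(np.abs(q[:,0]-xs)<.01)
    if m.sum()>3: y=np.sort(q[m,1]);print(round(xs,2),np.round([y[2],y[-3],np.max(y[y<-.01],initial=-9),np.min(y[y>.01],initial=9)],4))
m=T&(abs(q[:,1])>.025)&(abs(q[:,1])<.05)&(q[:,0]>-.02);print("cover x",np.percentile(q[m,0],[.5,99.5]))
# obstacles
W=w.reshape(-1,3);W=W[np.isfinite(W[:,2])]
m=(W[:,2]>.075)&(W[:,0]>.2)&(W[:,0]<.85)&(abs(W[:,1])<.5)
g={}
for a in W[m]: k=(round(a[0]/.05)*.05,round(a[1]/.05)*.05);k=(round(k[0],2),round(k[1],2));g[k]=max(g.get(k,0),round(float(a[2]),2))
print(g)
```

```text
covers 2541 ((679.2637329101562, 282.1876525878906), (172.22531127929688, 223.97845458984375), 86.66253662109375) 0.06203412472871905
covers2 2994 ((667.3792724609375, 282.8807067871094), (172.22531127929688, 247.78773498535156), 86.66253662109375) 0.062036466668886736
(np.float64(0.08266945873355487), [np.float64(0.535), np.float64(0.28200000000000003), np.float64(0.15707963267948966)])
[0.53342275 0.28057533 0.15432443] 8.8421383834729 0.07584103427869077
bay [0.46030219 0.2692006 ]
-0.15 [-0.0372  0.1245 -0.0111  0.01  ]
-0.13 [-0.0375  0.1378 -0.0337  0.032 ]
-0.11 [-0.0376  0.1362 -0.0344  0.032 ]
-0.09 [-0.0379  0.0948 -0.0341  0.0322]
-0.07 [-0.0377  0.0357 -0.0335  0.0316]
-0.05 [-0.038   0.0354 -0.0339  0.0313]
-0.03 [-0.0381  0.0358 -0.034   0.0313]
-0.01 [-0.0579  0.0544 -0.0173  0.0101]
0.01 [-0.0576  0.0554 -0.019   0.017 ]
0.03 [-0.0579  0.056  -0.0189  0.0171]
0.05 [-0.0577  0.0555 -0.0192  0.0165]
0.07 [-0.0579  0.0552 -0.0189  0.017 ]
0.09 [-0.0577  0.0551 -0.0197  0.0168]
0.11 [-0.058   0.0552 -0.0191  0.017 ]
0.13 [-0.058   0.0552 -0.0192  0.0164]
0.15 [-0.0576  0.
[... 1211 characters left out ...]
0.12, (0.65, -0.15): 0.12, (0.65, -0.2): 0.12, (0.65, -0.05): 0.12, (0.65, 0.0): 0.12, (0.6, 0.5): 0.25, (0.6, 0.45): 0.25, (0.6, 0.4): 0.2, (0.55, 0.4): 0.21, (0.55, 0.5): 0.2, (0.55, 0.45): 0.21, (0.5, 0.4): 0.21, (0.5, 0.5): 0.22, (0.5, 0.45): 0.22, (0.45, 0.45): 0.22, (0.45, 0.4): 0.2, (0.45, 0.5): 0.22, (0.45, 0.35): 0.08, (0.4, 0.45): 0.24, (0.4, 0.4): 0.21, (0.4, 0.5): 0.24, (0.4, 0.35): 0.09, (0.35, 0.4): 0.2, (0.35, 0.45): 0.24, (0.35, 0.5): 0.24, (0.35, 0.35): 0.1, (0.3, 0.4): 0.21, (0.3, 0.35): 0.1, (0.3, 0.45): 0.23, (0.3, 0.5): 0.25, (0.25, 0.4): 0.2, (0.25, 0.45): 0.21, (0.25, 0.5): 0.24, (0.25, 0.35): 0.1, (0.2, 0.35): 0.1, (0.2, 0.4): 0.2, (0.2, 0.45): 0.21, (0.2, 0.5): 0.21}
```

```bash
cat >> h.py <<'E'
from scipy.spatial.transform import Rotation as Rn
def plan(xyz=None,yaw=None):
    "remaining shift in tool axes (mm) at present attitude, and turn (deg) to point down with yaw"
    s=status.observe(); p=np.array(s["position"]);R=Rn.from_euler("xyz",s["tool_rot"])
    print("t",round(s["clock"],2),"pos",np.round(p,4),"rpy",np.round(s["tool_rot"],3),"F",np.round(s["force"],1),"w",round(s["grip_width"],4),"q",np.round(s["qpos"],2))
    if xyz is not None: print("shift mm",np.round(R.inv().apply(np.array(xyz)-p)*1000,1))
    if yaw is not None:
        T=Rn.from_euler("xyz",[np.pi,0,np.radians(yaw)])
        print("turn deg",np.round(np.degrees((R.inv()*T).as_rotvec()),2))
        if xyz is not None: print("shift in turned axes",np.round(T.inv().apply(np.array(xyz)-p)*1000,1))
E
python3 - <<'E'
from h import *
plan([.5214,-.1885,.16],-17.4)
f=load("top","1");w=cloud(f).reshape(-1,3);w=w[np.isfinite(w[:,2])]
a=.1543;u=np.array([np.cos(a),np.sin(a)]);v=np.array([-u[1],u[0]])
d=w[:,:2]-[.5336,.2794];q=np.c_[d@u,d@v]
T=(w[:,2]>.056)&(w[:,2]<.068)
for s in(-1,1):
  m=T&(q[:,1]*s>.042)&(q[:,1]*s<.052)&(q[:,0]>-.03)&(q[:,0]<.19);print("cover x",np.sort(q[m,0])[[0,3,8,-9,-4,-1]])
m=T&(abs(q[:,1])<.03)&(q[:,0]<-.1)&(q[:,0]>-.18);print("bay end x",np.sort(q[m,0])[[0,4,-5,-1]])
E
```

```text
t 0.85 pos [ 0.1629 -0.6034  0.2503] rpy [-3.142 -0.     0.264] F [ 0.1 -0.2  0.6] w 0.0854 q [ 1.24  0.52 -0.04  1.6   0.02  1.02 -0.11]
shift mm [ 454.2 -307.1   90.3]
turn deg [-0.   -0.   32.51]
shift in turned axes [ 218.  -503.1   90.3]
cover x [-0.00835512 -0.00791184 -0.00552803  0.17004227  0.17244686  0.17533219]
cover x [-0.00823877 -0.00724191 -0.00487658  0.17040373  0.17234756  0.17388746]
bay end x [-0.14805737 -0.14782972 -0.14450718 -0.14408704]
```

```bash
python3 -m handwheel '[{"offset":[20,-13,0],"rot":[0,0,0],"claw":1},{"offset":[35,-24,0],"rot":[0,0,0],"claw":1},{"offset":[40,-27,0],"rot":[0,0,0],"claw":1},{"offset":[40,-27,0],"rot":[0,0,0],"claw":1},{"offset":[40,-27,0],"rot":[0,0,0],"claw":1},{"offset":[40,-27,0],"rot":[0,0,0],"claw":1},{"offset":[40,-27,0],"rot":[0,0,0],"claw":1},{"offset":[40,-27,0],"rot":[0,0,0],"claw":1},{"offset":[40,-27,0],"rot":[0,0,0],"claw":1},{"offset":[40,-27,0],"rot":[0,0,0],"claw":1},{"offset":[40,-27,0],"rot":[0,0,0],"claw":1},{"offset":[39,-27,0],"rot":[0,0,0],"claw":1}]' 40
python3 -c "
from h import *
plan([.5214,-.1885,.16],-17.4)"
```

```text
clock: 2.05
position: [0.5223, -0.1869, 0.2505]
tool_rot: [3.141, -0.0, 0.264]
force: [1.2, -0.1, 0.7]
grip_width: 0.0855
t 2.05 pos [ 0.5223 -0.1869  0.2505] rpy [ 3.141 -0.     0.264] F [ 1.2 -0.1  0.7] w 0.0855 q [ 0.38  0.41 -0.19  1.78  0.09  0.95 -1.16]
shift mm [-1.3  1.2 90.5]
turn deg [ 1.000e-02 -2.000e-02  3.251e+01]
shift in turned axes [-0.4  1.8 90.5]
```

```bash
python3 -m handwheel '[{"offset":[0,0,10],"rot":[0,0,6],"claw":1},{"offset":[0,0,15],"rot":[0,0,8],"claw":1},{"offset":[0,0,20],"rot":[0,0,8],"claw":1},{"offset":[0,0,20],"rot":[0,0,7],"claw":1},{"offset":[0,0,20],"rot":[0,0,3.5],"claw":1},{"offset":[0,0,5],"rot":[0,0,0],"claw":1},{"offset":[0,0,0],"rot":[0,0,0],"claw":1}]'
python3 - <<'E'
from h import *
f=grab("top","2");f2=grab("scene","2")
plan([.5214,-.1885,.034],-17.4)
crop("scene","2",240,230,400,400,4,"c2")
w=cloud(f)
for n,ff in(("top",f),("scene",f2)):
    for m in imaging.mark_of("box_center",n): print(n,np.round(m["uv"]),round(m["conf"],2),ray_z(ff,m["uv"],.0305))
E
```

```text
clock: 2.75
position: [0.521, -0.1885, 0.16]
tool_rot: [3.142, 0.001, -0.301]
force: [1.0, 0.3, 0.4]
grip_width: 0.0852
t 2.85 pos [ 0.5216 -0.1888  0.1611] rpy [-3.141e+00 -1.000e-03 -3.020e-01] F [0.3 0.8 0.3] w 0.0852 q [ 0.28  0.52 -0.05  1.87  0.04  0.75 -1.67]
shift mm [ -0.4  -0.2 127.1]
turn deg [-0.01 -0.05  0.1 ]
shift in turned axes [ -0.3  -0.2 127.1]
top [436. 243.] 0.97 [ 0.52533822 -0.19151002  0.0305    ]
top [374. 296.] 0.74 [ 0.41789683 -0.05509617  0.0305    ]
scene [267. 299.] 0.94 [ 0.42349843 -0.05902216  0.0305    ]
scene [317. 346.] 0.88 [ 0.51446867 -0.18275802  0.0305    ]
```

View pics/c2.png

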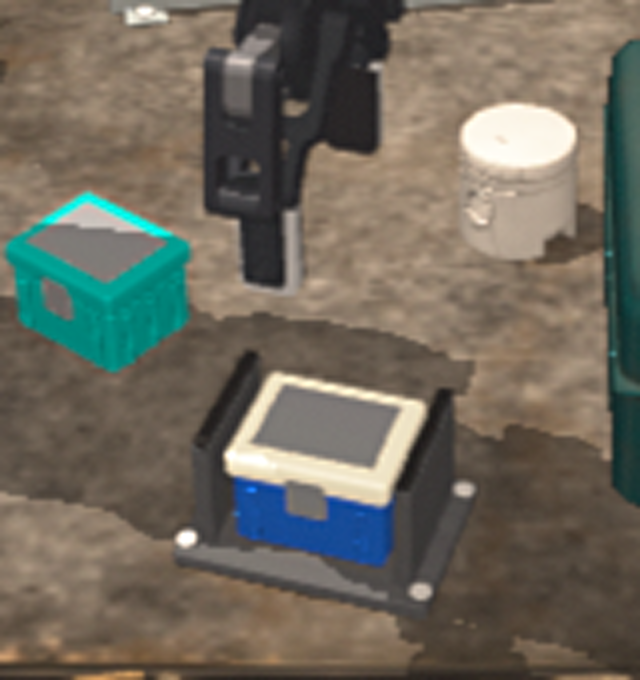

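The crop shows the blue box between the cheeks at about (320,345) in the scene picture, with the open fingers straight above it along the stand's y. Now I'll descend.

```bash
python3 -m handwheel '[{"offset":[0,0,20],"rot":[0,0,0],"claw":1},{"offset":[0,0,25],"rot":[0,0,0],"claw":1},{"offset":[0,0,25],"rot":[0,0,0],"claw":1},{"offset":[0,0,20],"rot":[0,0,0],"claw":1},{"offset":[0,0,15],"rot":[0,0,0],"claw":1},{"offset":[0,0,12],"rot":[0,0,0],"claw":1},{"offset":[0,0,9],"rot":[0,0,0],"claw":1},{"offset":[0,0,0],"rot":[0,0,0],"claw":1},{"offset":[0,0,0],"rot":[0,0,0],"claw":1}]'
python3 -c "
from h import *
plan([.5214,-.1885,.034],-17.4)"
```

```text
clock: 3.85
position: [0.5215, -0.1887, 0.0347]
tool_rot: [-3.142, -0.0, -0.303]
force: [-0.2, -0.0, 0.1]
grip_width: 0.0856
t 3.85 pos [ 0.5215 -0.1887  0.0347] rpy [-3.142 -0.    -0.303] F [-0.2 -0.   0.1] w 0.0856 q [ 0.27  0.73 -0.04  1.92  0.06  0.49 -1.69]
shift mm [-0.1 -0.2  0.7]
turn deg [-0.   -0.03  0.01]
shift in turned axes [-0.1 -0.2  0.7]
```

```bash
python3 -m handwheel '[{"offset":[0,0,0],"rot":[0,0,0],"claw":-1},{"offset":[0,0,0],"rot":[0,0,0],"claw":-1},{"offset":[0,0,0],"rot":[0,0,0],"claw":-1},{"offset":[0,0,0],"rot":[0,0,0],"claw":-1},{"offset":[0,0,0],"rot":[0,0,0],"claw":-1},{"offset":[0,0,0],"rot":[0,0,0],"claw":-1},{"offset":[0,0,0],"rot":[0,0,0],"claw":-1},{"offset":[0,0,0],"rot":[0,0,0],"claw":-1}]' 40
python3 -c "
from h import *
plan()"
```

```text
clock: 4.65
position: [0.5217, -0.1885, 0.035]
tool_rot: [-3.141, -0.001, -0.303]
force: [-2.1, 2.2, 8.6]
grip_width: 0.0539
t 4.65 pos [ 0.5217 -0.1885  0.035 ] rpy [-3.141e+00 -1.000e-03 -3.030e-01] F [-2.1  2.2  8.6] w 0.0539 q [ 0.27  0.73 -0.04  1.92  0.06  0.49 -1.69]
```

```bash
python3 -m handwheel '[{"offset":[0,0,-5],"rot":[0,0,0],"claw":-1},{"offset":[0,0,-15],"rot":[0,0,0],"claw":-1},{"offset":[0,0,-20],"rot":[0,0,0],"claw":-1},{"offset":[0,0,-25],"rot":[0,0,0],"claw":-1},{"offset":[0,0,-25],"rot":[0,0,0],"claw":-1},{"offset":[0,0,-25],"rot":[0,0,0],"claw":-1},{"offset":[0,0,-15],"rot":[0,0,0],"claw":-1},{"offset":[0,0,0],"rot":[0,0,0],"claw":-1}]'
python3 -c "
from h import *
plan([.50,.12,.165],8.84)"
```

```text
clock: 5.45
position: [0.5221, -0.189, 0.1671]
tool_rot: [-3.142, -0.004, -0.304]
force: [0.3, 0.7, -2.5]
grip_width: 0.0533
t 5.45 pos [ 0.5221 -0.189   0.1671] rpy [-3.142 -0.004 -0.304] F [ 0.3  0.7 -2.5] w 0.0533 q [ 0.28  0.52 -0.05  1.86  0.04  0.76 -1.67]
shift mm [-113.5 -288.3    1.7]
turn deg [  0.05  -0.22 -26.24]
shift in turned axes [  25.7 -308.7    2.1]
```

```bash
python3 -m handwheel '[{"offset":[-6,-14,0],"rot":[0,0,0],"claw":-1},{"offset":[-11,-29,0],"rot":[0,0,0],"claw":-1},{"offset":[-14,-35,0],"rot":[0,0,0],"claw":-1},{"offset":[-14,-35,0],"rot":[0,0,0],"claw":-1},{"offset":[-14,-35,0],"rot":[0,0,0],"claw":-1},{"offset":[-14,-35,0],"rot":[0,0,0],"claw":-1},{"offset":[-14,-35,0],"rot":[0,0,0],"claw":-1},{"offset":[-13,-35,0],"rot":[0,0,0],"claw":-1},{"offset":[-9,-23,0],"rot":[0,0,0],"claw":-1},{"offset":[-5,-12,0],"rot":[0,0,0],"claw":-1},{"offset":[0,0,0],"rot":[0,0,0],"claw":-1}]'
python3 -m handwheel '[{"offset":[0,0,0],"rot":[0,0,-4],"claw":-1},{"offset":[0,0,10],"rot":[0,0,-6],"claw":-1},{"offset":[0,0,15],"rot":[0,0,-7],"claw":-1},{"offset":[0,0,15],"rot":[0,0,-6],"claw":-1},{"offset":[0,0,15],"rot":[0,0,-3.2],"claw":-1},{"offset":[0,0,15],"rot":[0,0,0],"claw":-1},{"offset":[0,0,10],"rot":[0,0,0],"claw":-1},{"offset":[0,0,0],"rot":[0,0,0],"claw":-1}]'
python3 - <<'E'
from h import *
plan([.50,.12,.0275],8.84)
grab("scene","3"); crop("scene","3",200,180,420,345,3.5,"c3"); plan()
E
```

```text
clock: 6.55
position: [0.4976, 0.122, 0.1638]
tool_rot: [3.141, 0.001, -0.301]
force: [-0.1, -0.1, -2.7]
grip_width: 0.0533
clock: 7.35
position: [0.4978, 0.1192, 0.0831]
tool_rot: [3.141, 0.002, 0.153]
force: [-0.3, 0.8, -1.6]
grip_width: 0.0531
t 7.35 pos [0.4978 0.1192 0.0831] rpy [3.141e+00 2.000e-03 1.530e-01] F [-0.3  0.8 -1.6] w 0.0531 q [-0.22  0.6  -0.17  2.01  0.19  0.54 -1.94]
shift mm [ 2.4 -0.5 55.6]
turn deg [ 0.04  0.13 -0.1 ]
shift in turned axes [ 2.3 -0.5 55.6]
t 7.4 pos [0.4982 0.1196 0.084 ] rpy [3.141e+00 1.000e-03 1.530e-01] F [ 0.4  1.3 -2.7] w 0.0535 q [-0.22  0.6  -0.17  2.01  0.19  0.54 -1.94]
```

View pics/c3.png

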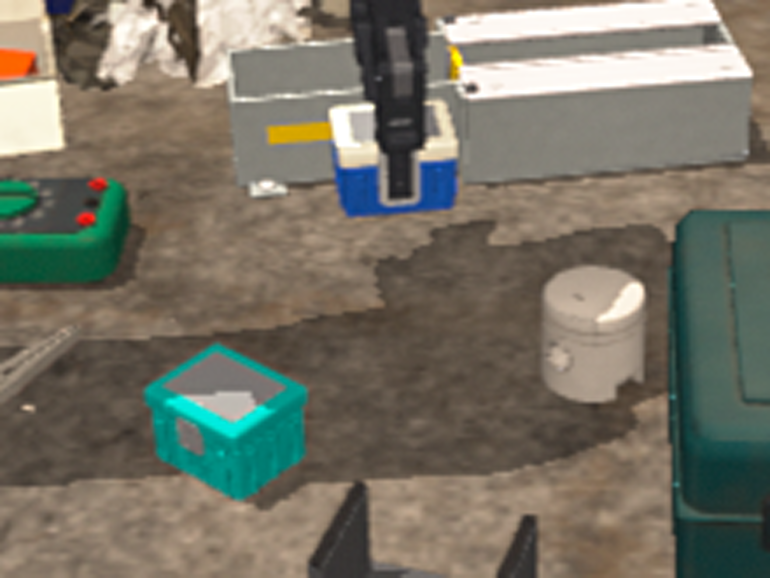

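The box hangs level at scene crop (395,160), i.e. scene (313,226), in front of the lane. The bench under it is free, and the piston and look-alike haven't moved. I'll lower it.

```bash
python3 -m handwheel '[{"offset":[0,0,15],"rot":[0,0,0],"claw":-1},{"offset":[0,0,15],"rot":[0,0,0],"claw":-1},{"offset":[0,0,12],"rot":[0,0,0],"claw":-1},{"offset":[0,0,8],"rot":[0,0,0],"claw":-1},{"offset":[0,0,4],"rot":[0,0,0],"claw":-1},{"offset":[0,0,1.5],"rot":[0,0,0],"claw":-1},{"offset":[0,0,0],"rot":[0,0,0],"claw":-1},{"offset":[0,0,0],"rot":[0,0,0],"claw":-1}]'
```

```text
clock: 8.2
position: [0.4987, 0.1204, 0.0292]
tool_rot: [-3.141, -0.001, 0.154]
force: [0.5, -0.1, -2.2]
grip_width: 0.0535
```

```bash
python3 -m handwheel '[{"offset":[0,0,1],"rot":[0,0,0],"claw":-1},{"offset":[0,0,1],"rot":[0,0,0],"claw":-1},{"offset":[0,0,0],"rot":[0,0,0],"claw":-1},{"offset":[0,0,0],"rot":[0,0,0],"claw":-1}]'
```

```text
clock: 8.6
position: [0.4986, 0.1203, 0.027]
tool_rot: [-3.142, -0.0, 0.154]
force: [-1.4, -1.0, 4.9]
grip_width: 0.0535
```

Force turned positive, so the box is touching the bench. Release and rise.

```bash
python3 -m handwheel '[{"offset":[0,0,0],"rot":[0,0,0],"claw":1},{"offset":[0,0,0],"rot":[0,0,0],"claw":1},{"offset":[0,0,0],"rot":[0,0,0],"claw":1},{"offset":[0,0,0],"rot":[0,0,0],"claw":1},{"offset":[0,0,0],"rot":[0,0,0],"claw":1},{"offset":[0,0,0],"rot":[0,0,0],"claw":1},{"offset":[0,0,0],"rot":[0,0,0],"claw":1},{"offset":[0,0,0],"rot":[0,0,0],"claw":1}]'
python3 -m handwheel '[{"offset":[0,0,-5],"rot":[0,0,0],"claw":1},{"offset":[0,0,-15],"rot":[0,0,0],"claw":1},{"offset":[0,0,-25],"rot":[0,0,0],"claw":1},{"offset":[0,0,-30],"rot":[0,0,0],"claw":1},{"offset":[0,0,-30],"rot":[0,0,0],"claw":1},{"offset":[0,0,-20],"rot":[0,0,-7],"claw":1},{"offset":[0,0,-5],"rot":[0,0,-8.5],"claw":1},{"offset":[0,0,0],"rot":[0,0,-8.5],"claw":1},{"offset":[0,0,0],"rot":[0,0,-8.5],"claw":1},{"offset":[0,0,0],"rot":[0,0,-8.5],"claw":1},{"offset":[0,0,0],"rot":[0,0,-8.5],"claw":1},{"offset":[0,0,0],"rot":[0,0,-8.5],"claw":1}]'
python3 - <<'E'
from h import *
plan(None,98.84)
E
```

```text
clock: 9.4
position: [0.4985, 0.1203, 0.0268]
tool_rot: [-3.142, -0.0, 0.154]
force: [-0.1, 0.4, -0.2]
grip_width: 0.0852
clock: 10.6
position: [0.4985, 0.1202, 0.1572]
tool_rot: [3.141, 0.0, 1.172]
force: [0.5, 0.1, -0.0]
grip_width: 0.0851
t 10.6 pos [0.4985 0.1202 0.1572] rpy [3.141 0.    1.172] F [ 0.5  0.1 -0. ] w 0.0851 q [ 0.    0.51 -0.47  1.96  0.33  0.75 -1.06]
turn deg [ 2.000e-02  1.000e-02 -3.168e+01]
```

```bash
python3 -m handwheel '[{"offset":[0,0,0],"rot":[0,0,-8.5],"claw":1},{"offset":[0,0,0],"rot":[0,0,-8.5],"claw":1},{"offset":[0,0,0],"rot":[0,0,-8.5],"claw":1},{"offset":[0,0,0],"rot":[0,0,-6.2],"claw":1},{"offset":[0,0,0],"rot":[0,0,0],"claw":1},{"offset":[0,0,0],"rot":[0,0,0],"claw":1}]'
python3 - <<'E'
from h import *
f=grab("top","4");g=grab("scene","4")
crop("scene","4",220,160,400,300,4,"c4a"); crop("top","4",210,200,350,320,4,"c4b")
a=cv2.imread("pics/c4a.png");b=cv2.imread("pics/c4b.png");print(a.shape,b.shape)
cv2.imwrite("pics/c4.png",cv2.resize(np.hstack([cv2.resize(a,(600,480)),cv2.resize(b,(560,480))]),(790,327)))
for n,ff in(("top",f),("scene",g)):
    w=cloud(ff).reshape(-1,3)
    m=(np.abs(w[:,0]-.4985)<.06)&(np.abs(w[:,1]-.12)<.06)&(w[:,2]>.035)&(w[:,2]<.052)
    Q=w[m]; print(n,m.sum(), cv2.minAreaRect((Q[:,:2]*1000).astype(np.float32)) if m.sum()>5 else "",np.median(Q[:,2]))
plan([.4985,.1203,.028],98.84)
E
```

```text
clock: 11.2
position: [0.4985, 0.1201, 0.157]
tool_rot: [3.142, 0.0, 1.716]
force: [0.2, 0.8, -0.7]
grip_width: 0.0855
(560, 720, 3) (480, 560, 3)
top 0  nan
scene 566 ((499.327392578125, 118.46481323242188), (66.04774475097656, 60.069618225097656), 7.215116024017334) 0.04455050065382854
t 11.3 pos [0.4985 0.1202 0.1569] rpy [3.141 0.    1.717] F [0.5 0.3 0.1] w 0.0855 q [ 0.1   0.54 -0.61  1.96  0.43  0.78 -0.61]
shift mm [1.000e-01 0.000e+00 1.289e+02]
turn deg [ 0.01  0.01 -0.48]
shift in turned axes [1.000e-01 0.000e+00 1.289e+02]
  return _methods._mean(a, axis=axis, dtype=dtype,
  ret = ret.dtype.type(ret / rcount)
```

View pics/c4.png

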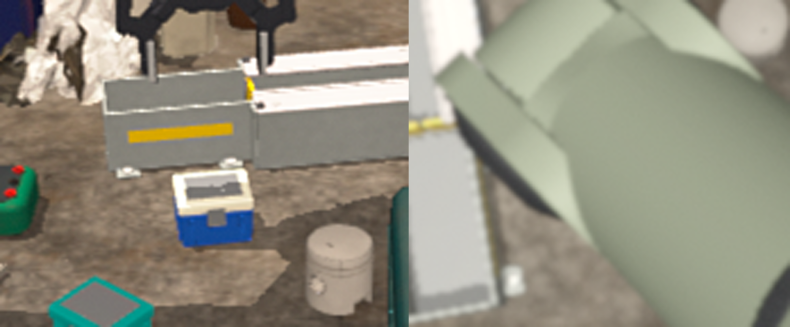

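The box stands upright on the bench at scene (273,212), and the open jaws are above it along its length. I'll descend to grip it by its ends.

```bash
python3 -m handwheel '[{"offset":[0,0,20],"rot":[0,0,0],"claw":1},{"offset":[0,0,25],"rot":[0,0,0],"claw":1},{"offset":[0,0,25],"rot":[0,0,0],"claw":1},{"offset":[0,0,20],"rot":[0,0,0],"claw":1},{"offset":[0,0,15],"rot":[0,0,0],"claw":1},{"offset":[0,0,10],"rot":[0,0,0],"claw":1},{"offset":[0,0,8],"rot":[0,0,0],"claw":1},{"offset":[0,0,5],"rot":[0,0,0],"claw":1},{"offset":[0,0,0],"rot":[0,0,0],"claw":1},{"offset":[0,0,0],"rot":[0,0,0],"claw":1}]'
python3 -c "
from h import *
plan([.4985,.1203,.028],98.84)"
```

```text
clock: 12.3
position: [0.4987, 0.1203, 0.0292]
tool_rot: [3.141, -0.0, 1.719]
force: [0.2, 0.5, 0.1]
grip_width: 0.0852
t 12.3 pos [0.4987 0.1203 0.0292] rpy [ 3.141 -0.     1.719] F [0.2 0.5 0.1] w 0.0852 q [-0.02  0.74 -0.45  2.01  0.62  0.53 -0.77]
shift mm [ 0.  -0.2  1.2]
turn deg [ 0.03 -0.   -0.34]
shift in turned axes [ 0.  -0.2  1.2]
```

```bash
python3 -m handwheel '[{"offset":[0,0,0],"rot":[0,0,0],"claw":-1},{"offset":[0,0,0],"rot":[0,0,0],"claw":-1},{"offset":[0,0,0],"rot":[0,0,0],"claw":-1},{"offset":[0,0,0],"rot":[0,0,0],"claw":-1},{"offset":[0,0,0],"rot":[0,0,0],"claw":-1},{"offset":[0,0,0],"rot":[0,0,0],"claw":-1},{"offset":[0,0,0],"rot":[0,0,0],"claw":-1}]' 40
python3 -m handwheel '[{"offset":[0,0,-5],"rot":[0,0,0],"claw":-1},{"offset":[0,0,-15],"rot":[0,0,0],"claw":-1},{"offset":[0,0,-25],"rot":[0,0,0],"claw":-1},{"offset":[0,0,-30],"rot":[0,0,0],"claw":-1},{"offset":[0,0,-30],"rot":[0,0,0],"claw":-1},{"offset":[0,0,-20],"rot":[0,0,0],"claw":-1},{"offset":[0,0,-5],"rot":[0,0,0],"claw":-1},{"offset":[0,0,0],"rot":[0,0,0],"claw":-1}]'
python3 - <<'E'
from h import *
g=grab("scene","5")
crop("scene","5",220,120,400,260,4,"c5")
plan([.4605,.268,.15],98.84)
E
```

```text
clock: 13.0
position: [0.4988, 0.1203, 0.0294]
tool_rot: [3.141, 0.0, 1.719]
force: [-0.8, -0.5, 7.5]
grip_width: 0.0653
clock: 13.8
position: [0.4987, 0.1201, 0.1596]
tool_rot: [3.14, 0.0, 1.719]
force: [0.2, -0.6, -2.9]
grip_width: 0.0653
t 13.85 pos [0.4983 0.12   0.1587] rpy [-3.142  0.     1.719] F [-0.5  0.5 -3.4] w 0.0655 q [ 0.11  0.53 -0.62  1.95  0.43  0.79 -0.61]
shift mm [152.  -15.5   8.7]
turn deg [-0.    0.01 -0.34]
shift in turned axes [152.1 -14.6   8.7]
```

View pics/c5.png

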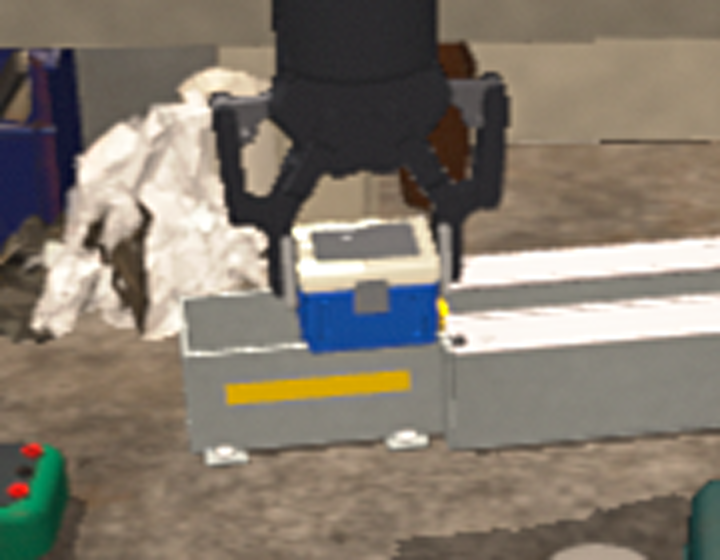

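```bash
python3 -m handwheel '[{"offset":[10,-1,0],"rot":[0,0,0],"claw":-1},{"offset":[22,-2,0],"rot":[0,0,0],"claw":-1},{"offset":[30,-3,0],"rot":[0,0,-0.3],"claw":-1},{"offset":[30,-3,0],"rot":[0,0,0],"claw":-1},{"offset":[30,-3,0],"rot":[0,0,0],"claw":-1},{"offset":[20,-2,0],"rot":[0,0,0],"claw":-1},{"offset":[10,-1,0],"rot":[0,0,0],"claw":-1},{"offset":[0,0,0],"rot":[0,0,0],"claw":-1},{"offset":[0,0,0],"rot":[0,0,0],"claw":-1}]'
python3 - <<'E'
from h import *
f=grab("top","6");g=grab("scene","6")
crop("scene","6",220,120,440,280,3.6,"c6a"); crop("top","6",150,150,290,330,2.7,"c6b")
plan([.4605,.268,.15],98.84)
# lane from scene cam: near cover/bay wall tops
w=cloud(g).reshape(-1,3);w=w[np.isfinite(w[:,2])]
a=.1543;u=np.array([np.cos(a),np.sin(a)]);v=np.array([-u[1],u[0]])
d=w[:,:2]-[.5336,.2794];q=np.c_[d@u,d@v];T=(w[:,2]>.058)&(w[:,2]<.066)
for xs in (-.12,-.1,.05,.09,.13):
    m=T&(abs(q[:,0]-xs)<.01)&(abs(q[:,1])<.08);y=np.sort(q[m,1]);print(xs,m.sum(),np.round(y[[1,-2]],4) if len(y)>4 else "", np.round([np.max(y[y<-.005],initial=-9),np.min(y[y>.005],initial=9)],4))
E
```

```text
clock: 14.75
position: [0.4607, 0.2674, 0.1583]
tool_rot: [-3.141, 0.001, 1.724]
force: [0.4, 1.0, -3.6]
grip_width: 0.0652
t 14.85 pos [0.461  0.267  0.1586] rpy [-3.141e+00  1.000e-03  1.723e+00] F [ 0.   0.1 -2.5] w 0.0651 q [-0.18  0.56 -0.62  1.9   0.44  0.81 -0.89]
shift mm [ 1.  -0.4  8.6]
turn deg [-0.02  0.04 -0.11]
shift in turned axes [ 1.  -0.4  8.6]
-0.12 43 [-0.0382  0.0387] [-0.028   0.0299]
-0.1 41 [-0.0367  0.0394] [-0.0316  0.0311]
0.05 170 [-0.0572  0.0575] [-0.0168  0.0172]
0.09 165 [-0.0578  0.0575] [-0.015  0.018]
0.13 164 [-0.0595  0.0586] [-0.0154  0.0159]
```

View pics/c6a.png

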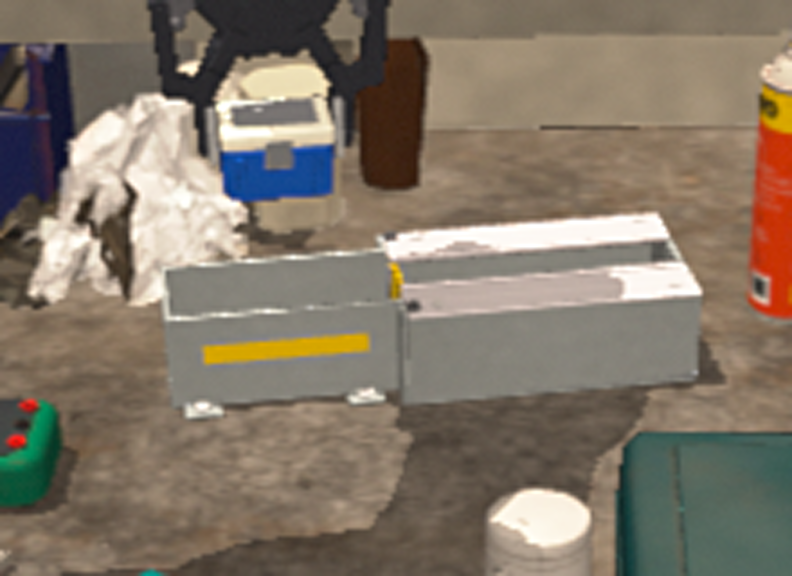

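View pics/c6b.png

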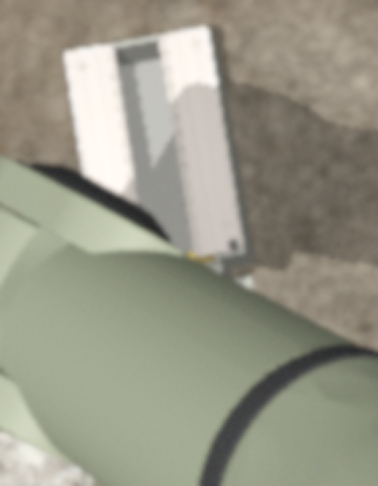

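Both cameras agree on the lane's middle line to about 1 mm. The box hangs level over the bay at scene (297,161). I'll lower it, stopping just inside the rim to check the force.

```bash
python3 -m handwheel '[{"offset":[1,0,15],"rot":[0,0,0],"claw":-1},{"offset":[0,0,20],"rot":[0,0,0],"claw":-1},{"offset":[0,0,20],"rot":[0,0,0],"claw":-1},{"offset":[0,0,12],"rot":[0,0,0],"claw":-1},{"offset":[0,0,8],"rot":[0,0,0],"claw":-1},{"offset":[0,0,0],"rot":[0,0,0],"claw":-1},{"offset":[0,0,0],"rot":[0,0,0],"claw":-1}]'
python3 - <<'E'
from h import *
g=grab("scene","7")
crop("scene","7",220,120,440,280,3.6,"c7a")
plan([.4605,.268,.039],98.84)
E
```

```text
clock: 15.55
position: [0.4607, 0.2694, 0.0841]
tool_rot: [3.141, -0.0, 1.725]
force: [0.5, -0.3, -3.1]
grip_width: 0.0655
t 15.6 pos [0.4608 0.2694 0.0844] rpy [ 3.141 -0.     1.725] F [ 0.1 -0.  -2.3] w 0.0652 q [-0.25  0.67 -0.54  1.94  0.55  0.67 -0.98]
shift mm [-1.4 -0.6 45.4]
turn deg [ 0.04 -0.02 -0.03]
shift in turned axes [-1.4 -0.5 45.4]
```

View pics/c7a.png

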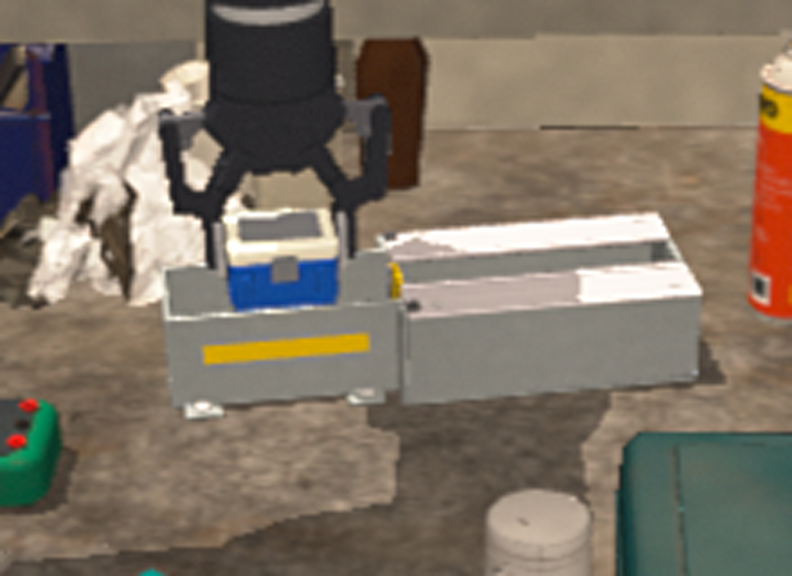

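The box is inside the rim at crop (283,265) without contact. I'll lower it to about 1.5 mm above the floor, with a 1 mm sideways correction.

```bash
python3 -m handwheel '[{"offset":[-1,0,12],"rot":[0,0,0],"claw":-1},{"offset":[0,0,14],"rot":[0,0,0],"claw":-1},{"offset":[0,0,10],"rot":[0,0,0],"claw":-1},{"offset":[0,0,6],"rot":[0,0,0],"claw":-1},{"offset":[0,0,3],"rot":[0,0,0],"claw":-1},{"offset":[0,0,0],"rot":[0,0,0],"claw":-1},{"offset":[0,0,0],"rot":[0,0,0],"claw":-1}]'
python3 - <<'E'
from h import *
g=grab("scene","8")
crop("scene","8",220,120,440,280,3.6,"c8")
u=np.array([.988,.1537]);c=np.array([.4605,.268])
plan(list(c+u*.172)+[.039],98.84)
E
```

```text
clock: 16.3
position: [0.4608, 0.2684, 0.039]
tool_rot: [3.141, -0.0, 1.725]
force: [-1.1, -0.8, -1.9]
grip_width: 0.0655
t 16.35 pos [0.4609 0.2684 0.0391] rpy [ 3.141 -0.     1.725] F [-0.9 -0.4 -2. ] w 0.0652 q [-0.28  0.74 -0.49  1.96  0.61  0.59 -1.03]
shift mm [ -0.2 171.5   0.2]
turn deg [ 0.03 -0.01 -0.03]
shift in turned axes [-3.000e-01  1.715e+02  1.000e-01]
```

View pics/c8.png

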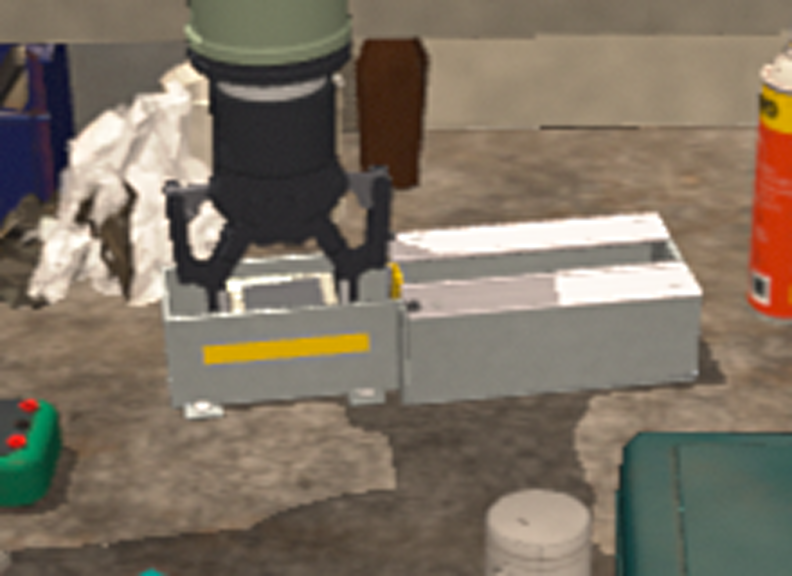

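The box is down in the bay at crop (283,295). The flaps are shut, the force shows only its weight, and tool +y runs along the lane. I'll move it forward in stages.

```bash
python3 -m handwheel '[{"offset":[0,5,0],"rot":[0,0,0],"claw":-1},{"offset":[0,8,0],"rot":[0,0,0],"claw":-1},{"offset":[0,8,0],"rot":[0,0,0],"claw":-1},{"offset":[0,8,0],"rot":[0,0,0],"claw":-1},{"offset":[0,8,0],"rot":[0,0,0],"claw":-1},{"offset":[0,8,0],"rot":[0,0,0],"claw":-1},{"offset":[0,8,0],"rot":[0,0,0],"claw":-1},{"offset":[0,5,0],"rot":[0,0,0],"claw":-1},{"offset":[0,0,0],"rot":[0,0,0],"claw":-1}]'
python3 - <<'E'
from h import *
u=np.array([.988,.1537]);c=np.array([.4605,.268])
plan(list(c+u*.172)+[.039],98.84)
E
```

```text
clock: 17.25
position: [0.5185, 0.2772, 0.0386]
tool_rot: [-3.142, -0.0, 1.724]
force: [-0.7, 0.5, -3.0]
grip_width: 0.0654
t 17.25 pos [0.5185 0.2772 0.0386] rpy [-3.142 -0.     1.724] F [-0.7  0.5 -3. ] w 0.0654 q [-0.24  0.8  -0.51  1.81  0.59  0.68 -0.94]
shift mm [-1.000e-01  1.133e+02 -4.000e-01]
turn deg [-0.   -0.01 -0.05]
shift in turned axes [ -0.2 113.3  -0.4]
```

```bash
python3 -m handwheel '[{"offset":[0,5,0],"rot":[0,0,0],"claw":-1},{"offset":[0,8,0],"rot":[0,0,0],"claw":-1},{"offset":[0,8,0],"rot":[0,0,0],"claw":-1},{"offset":[0,8,0],"rot":[0,0,0],"claw":-1},{"offset":[0,8,0],"rot":[0,0,0],"claw":-1},{"offset":[0,3,0],"rot":[0,0,0],"claw":-1},{"offset":[0,0,0],"rot":[0,0,0],"claw":-1},{"offset":[0,0,0],"rot":[0,0,0],"claw":-1}]'
python3 - <<'E'
from h import *
g=grab("scene","9");f=grab("top","9")
crop("scene","9",240,110,440,260,3.9,"c9")
u=np.array([.988,.1537]);c=np.array([.4605,.268])
plan(list(c+u*.172)+[.039],98.84)
E
```

```text
clock: 18.05
position: [0.5579, 0.2833, 0.0389]
tool_rot: [3.141, -0.0, 1.724]
force: [2.8, 0.6, -2.5]
grip_width: 0.065
t 18.15 pos [0.5577 0.2833 0.039 ] rpy [ 3.141 -0.     1.725] F [ 3.1  1.3 -2.6] w 0.0655 q [-0.23  0.85 -0.51  1.71  0.57  0.74 -0.88]
shift mm [-0.1 73.6 -0. ]
turn deg [ 0.04 -0.01 -0.03]
shift in turned axes [-0.1 73.6 -0. ]
```

View pics/c9.png

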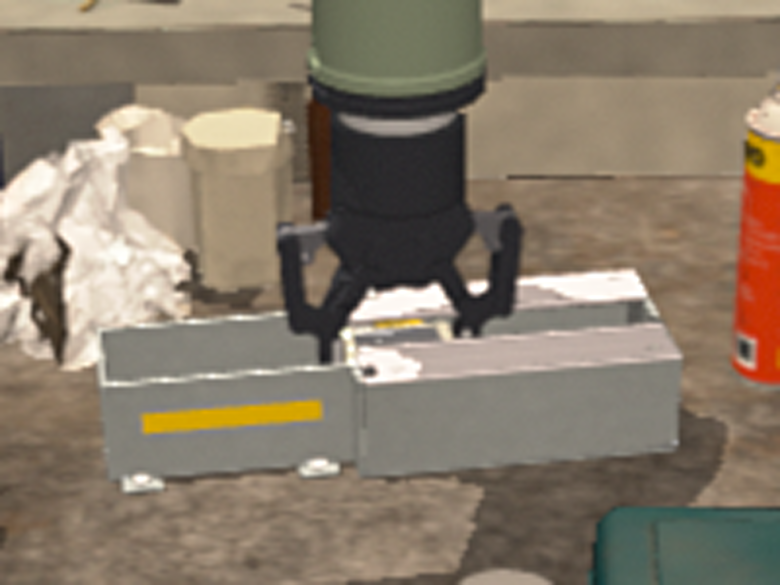

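The box is through the mouth at x ≈ 98 mm. The far flap lies open along its side at crop (400,323), and the only load is the few newtons from the flaps. I'll continue to x ≈ 172 mm.

```bash
python3 -m handwheel '[{"offset":[0,5,0],"rot":[0,0,0],"claw":-1},{"offset":[0,8,0],"rot":[0,0,0],"claw":-1},{"offset":[0,8,0],"rot":[0,0,0],"claw":-1},{"offset":[0,10,0],"rot":[0,0,0],"claw":-1},{"offset":[0,10,0],"rot":[0,0,0],"claw":-1},{"offset":[0,10,0],"rot":[0,0,0],"claw":-1},{"offset":[0,10,0],"rot":[0,0,0],"claw":-1},{"offset":[0,8,0],"rot":[0,0,0],"claw":-1},{"offset":[0,5,0],"rot":[0,0,0],"claw":-1},{"offset":[0,0,0],"rot":[0,0,0],"claw":-1},{"offset":[0,0,0],"rot":[0,0,0],"claw":-1}]'
python3 - <<'E'
from h import *
g=grab("scene","10")
crop("scene","10",240,110,440,260,3.9,"c10")
u=np.array([.988,.1537]);c=np.array([.4605,.268])
plan(list(c+u*.172)+[.039],98.84)
E
```

```text
clock: 19.25
position: [0.6304, 0.2946, 0.0387]
tool_rot: [-3.141, 0.0, 1.725]
force: [0.7, -0.1, -2.7]
grip_width: 0.0653
t 19.3 pos [0.6303 0.2947 0.0387] rpy [-3.141 -0.     1.725] F [ 0.  -0.1 -1.8] w 0.0651 q [-0.21  0.93 -0.52  1.5   0.55  0.86 -0.77]
shift mm [-0.3  0.1 -0.3]
turn deg [-0.02 -0.   -0.01]
shift in turned axes [-0.3  0.1 -0.3]
```

View pics/c10.png

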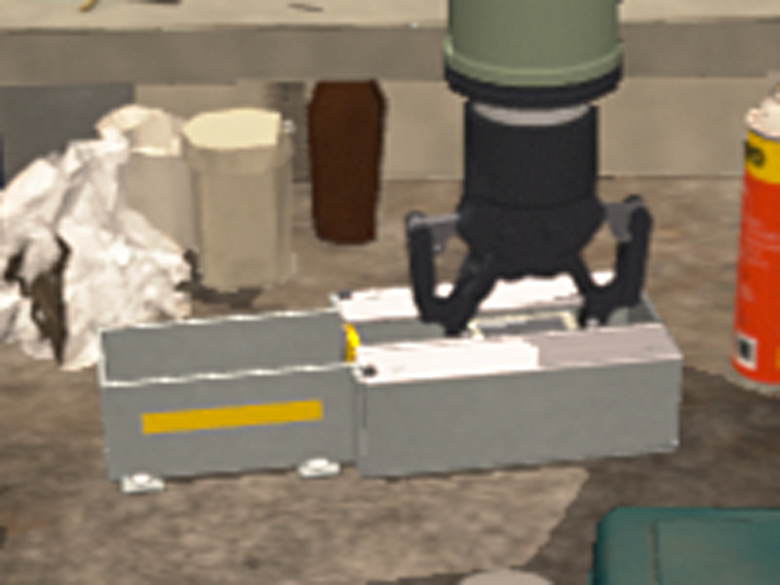

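Both flaps are already shut behind the rear finger (yellow at crop (350,342)). I'll lower the box onto the floor and open the jaws only to about 76 mm.

```bash
python3 -m handwheel '[{"offset":[0,0,1],"rot":[0,0,0],"claw":-1},{"offset":[0,0,0.7],"rot":[0,0,0],"claw":-1},{"offset":[0,0,0],"rot":[0,0,0],"claw":-1},{"offset":[0,0,0],"rot":[0,0,0],"claw":-1}]'
python3 -m handwheel '[{"offset":[0,0,0],"rot":[0,0,0],"claw":0.78},{"offset":[0,0,0],"rot":[0,0,0],"claw":0.78},{"offset":[0,0,0],"rot":[0,0,0],"claw":0.78},{"offset":[0,0,0],"rot":[0,0,0],"claw":0.78},{"offset":[0,0,0],"rot":[0,0,0],"claw":0.78}]'
```

```text
clock: 19.7
position: [0.6304, 0.2947, 0.0376]
tool_rot: [-3.142, 0.0, 1.725]
force: [-2.8, -2.0, 5.6]
grip_width: 0.0653
clock: 20.2
position: [0.6307, 0.2946, 0.0371]
tool_rot: [3.142, -0.0, 1.725]
force: [0.5, -0.7, -0.4]
grip_width: 0.076
```

```bash
python3 -m handwheel '[{"offset":[0,0,-4],"rot":[0,0,0],"claw":0.78},{"offset":[0,0,-8],"rot":[0,0,0],"claw":0.78},{"offset":[0,0,-12],"rot":[0,0,0],"claw":0.78},{"offset":[0,0,-15],"rot":[0,0,0],"claw":0.78},{"offset":[0,0,-20],"rot":[0,0,0],"claw":0.78},{"offset":[0,0,-20],"rot":[0,0,0],"claw":0.78},{"offset":[0,0,-20],"rot":[0,0,0],"claw":0.78},{"offset":[0,0,-20],"rot":[0,0,0],"claw":0.78},{"offset":[0,0,-20],"rot":[0,0,0],"claw":0.78},{"offset":[0,0,0],"rot":[0,0,0],"claw":0.78},{"offset":[0,0,0],"rot":[0,0,0],"claw":0.78}]'
python3 - <<'E'
from h import *
g=grab("scene","11");f=grab("top","11")
crop("scene","11",240,110,440,260,3.9,"c11"); crop("top","11",150,140,290,330,2.9,"c11b")
plan()
w=cloud(g).reshape(-1,3);w=w[np.isfinite(w[:,2])]
u=np.array([.988,.1537]);v=np.array([-.1537,.988]);d=w[:,:2]-[.4605,.268];q=np.c_[d@u,d@v]
m=(abs(q[:,1])<.02)&(q[:,0]>.09)&(q[:,0]<.24)&(w[:,2]>.035)&(w[:,2]<.058)
print("lid pts",m.sum(),np.percentile(q[m,0],[1,50,99]),np.percentile(w[m,2],[5,50,95]))
E
```

```text
clock: 21.3
position: [0.6309, 0.2947, 0.1776]
tool_rot: [3.14, -0.0, 1.725]
force: [-0.7, -1.2, -0.0]
grip_width: 0.0758
t 21.4 pos [0.6305 0.2944 0.1762] rpy [-3.141  0.     1.725] F [-0.7 -0.6 -0.6] w 0.076 q [-0.18  0.77 -0.59  1.43  0.46  1.07 -0.7 ]
lid pts 94 [0.13907426 0.17114984 0.20256495] [0.05107481 0.05315858 0.05486549]
```

View pics/c11.png

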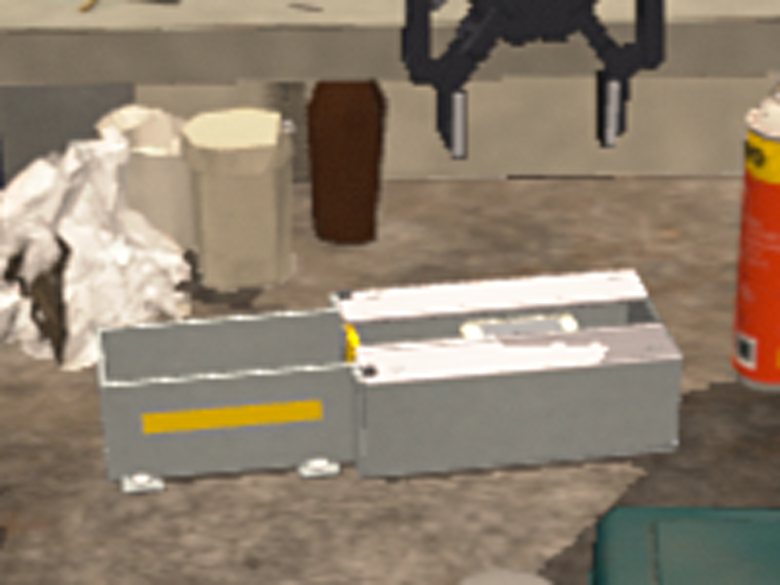

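View pics/c11b.png

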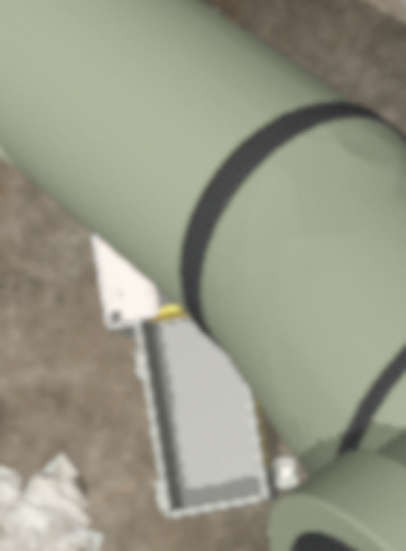

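The box is flat on the floor at x ≈ 171 mm, lid at 53 mm all along. The top view hides the right flap behind the arm, so I'll move the arm aside to check it.

```bash
python3 -m handwheel '[{"offset":[-10,0,-10],"rot":[0,0,0],"claw":0.78},{"offset":[-25,-5,-10],"rot":[0,0,0],"claw":0.78},{"offset":[-35,-10,-10],"rot":[0,0,0],"claw":0.78},{"offset":[-35,-10,-10],"rot":[0,0,0],"claw":0.78},{"offset":[-35,-10,0],"rot":[0,0,0],"claw":0.78},{"offset":[-35,-10,0],"rot":[0,0,0],"claw":0.78},{"offset":[-35,-10,0],"rot":[0,0,0],"claw":0.78},{"offset":[-35,-10,0],"rot":[0,0,0],"claw":0.78},{"offset":[-35,-10,0],"rot":[0,0,0],"claw":0.78},{"offset":[-20,-5,0],"rot":[0,0,0],"claw":0.78},{"offset":[-10,0,0],"rot":[0,0,0],"claw":0.78},{"offset":[0,0,0],"rot":[0,0,0],"claw":0.78}]'
python3 - <<'E'
from h import *
f=grab("top","12");g=grab("scene","12")
crop("top","12",150,140,400,330,3.1,"c12"); plan()
for n,ff in(("top",f),("scene",g)):
  for m in imaging.mark_of("piston_mid",n): print(n,np.round(m["uv"]),round(m["conf"],2),ray_z(ff,m["uv"],.027))
E
```

```text
clock: 22.6
position: [0.5993, -0.0253, 0.2163]
tool_rot: [3.142, 0.0, 1.723]
force: [-0.2, 0.7, -0.1]
grip_width: 0.076
t 22.7 pos [ 0.5992 -0.0228  0.2163] rpy [ 3.141e+00 -1.000e-03  1.726e+00] F [ 0.2  0.2 -0.2] w 0.0757 q [ 0.37  0.58 -0.63  1.68  0.39  1.01 -0.24]
top [337. 208.] 0.87 [0.60838907 0.0171088  0.027     ]
scene [372. 208.] 0.17 [0.62524435 0.28695786 0.027     ]
```

View pics/c12.png

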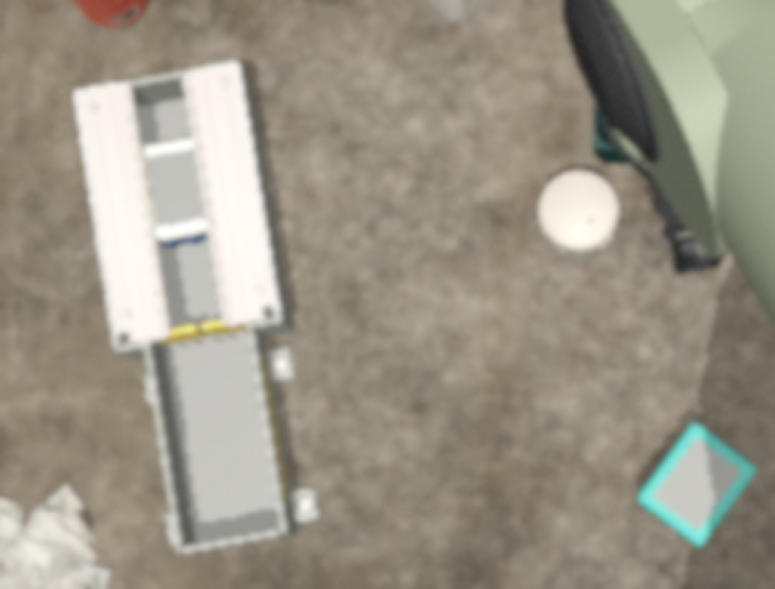

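The top view shows both flaps shut and in line at crop (200,330), the box square in the lane well behind them at crop (177,190), and the piston at (579,210), where it was. The arm is clear, so I'll hand in.

```bash
python3 -c "
from workcell import bot,status
print(bot.job_done(), status.observe()['clock'])"
```

```text
the job is handed in; nothing more can be done
the job is handed in; nothing more can be done
```

I handed the job in at about 23 s of the 61 s allowed. The box lies upright in the lane behind the shut flaps, and no verdict was reported.

**What I did:** I took the blue box with the white lid out of the stand across its 54 mm and set it on the bare bench. I let go, gripped it again by its ends and lowered it into the bay. I then drove it through the flaps to about 171 mm from lane_bay, set it on the floor, released it and drew the fingers up through the slot.

**Last checks:**
- **Box:** the scene depth puts the lid level at about 53 mm above the bench, spanning 139 to 203 mm along the lane. That is a flat box, wholly behind the flaps.
- **Flaps:** the top picture shows both shut and in line.
- **Piston:** it is at top (337,208), the same place as at the start.
- **Robot:** it was clear of everything, with near-zero force.

**Disagreement:** in the last scene picture the network put piston_mid on the lane, at (372,208) with a confidence of only 0.17. I took that as a false report, because the top picture clearly shows the piston in its old place.

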